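Set the label cutter's depth dial four clicks deeper and lock it

ROBOT

A 6-joint arm with a two-finger parallel gripper is mounted at the origin on the work surface. World frame = base frame: x ahead of the robot, y to its left, z up, the work surface at z = 0. Lengths are in mm, angles in rad, forces in N, time in s.
With the tool pointing down it reaches from about 350 to 875 mm from the base axis. Payload 4.2 kg.
Tool frame: the origin (TCP) lies where the fingers leave the gripper's body, on its centre line; the fingertips stand 73 mm ahead of it and the grasp point (between the pads) lies 54 mm ahead of it; z points along the fingers, y is the direction in which the jaws open and shut (so a half turn about z gives the same grasp; the last joint's range is limited). The gripper opens to 85 mm and grips with 20 to 120 N. Pads are 22 mm wide; open, the fingers measure 114 mm over their backs; the gripper's body (76 mm by 85 mm) begins 54 mm behind the grasp point. The pads swing forward as they close: fully open they stand 13 mm farther back than shut.
Start: joints at [-0.95, 0.385, 0.008, 0, -1.194, -0.259], TCP at [221.238, -584.511, 303.912] pointing down, gripper open.
Joint ranges: [-3.14, 3.14], [-1.21, 2.06], [-1.07, 1.41], [-3.16, 2.05], [-2.99, -0.16], [-3.1, 3.1]. Speed limits (rad/s): [2.79, 2.79, 3.14, 3.14, 3.14, 3.14].

INTERFACE

Orientations are given as a unit quaternion [x, y, z, w].
In Python, from bench import arm gives the robot as it stands.
- The arm moves only by the tool apply_moves, never from a script. Its argument "increments" is a list that holds one entry, the list of rows, each a list of 7 numbers: the shift along the tool's x, y, z scaled (see below), then the turn, a rotation vector about the tool's x, y, z scaled (see below), then the gripper's target within -1 to 1 (fully open at 1, half-way at 0, shut at -1). A call has 1 to 10 rows; each row is the pose to reach, as a shift and turn from the pose commanded when the call began, along the tool's axes at that moment; what a row does not reach only later rows make up. The controller multiplies each number of a shift by 100 mm and each number of a turn by 0.5 rad. A row lasts 1/10 s, in which the tool goes at most 50 mm and 8.59 degrees, less where a joint would pass 70% of its speed; a pose out of reach is approached as far as the arm can. A call with a number of a shift or a turn outside -1 to 1 is refused whole. A call with a gripper value outside its range is refused whole. The fingers move at their own pace and stop on an object; the grip force is fixed at half the most. Time passes only in rows, so rows that repeat a pose let the fingers close. It gives the time, the measured TCP pose, the force and the opening at its end, in the units of the state.
- arm.read_state(): the state, without advancing time (a new reading comes with each control period).
- arm.get_image(name): name is "scene" or "side" or "wrist"; returns a dict with "img" (400x640x3 uint8, red, green, blue), "fx", "fy", "cx", "cy" (pixels), "k1" (the pictures are not rectified: a ray, as slopes to the right and down, at radius r is drawn at 1 + k1 r^2 times it, then the intrinsics apply), "pose" (4x4, takes a point from camera to world coordinates). Camera axes: x right, y up, looking along -z (the intrinsics and any distortion apply to the point x, -y, -z); pixel columns grow to the right and rows downward; lengths in mm; the calibration is good to about 2 mm. A picture is of the moment at which its call begins. There is no depth.
- arm.job_done(): hands the job in, once; it reports no verdict.
Trained networks look in a picture, given as the dict that the camera call returned (one of the last four; its "shot" number tells which), for a name from the list of things; names that differ only in an ending like _2 or _b are one class to them, and where a whole thing is asked for, a point or a joint stands for the part that bears it (a point fixed in the world has none). Each returns a list of dicts, best first, with "conf" (0 to 1); they miss things now and then, are a little off and sometimes report something else, mostly with a low value. They report only what shows in the picture. A call takes as long as a camera call.
- arm.outline_of(label, picture): "pixels" (400x640 bool, what is visible of it) and "box" ([centre column, centre row, width, height] in pixels, round what is visible of it).
- arm.mark_of(label, picture): "at" ([column, row] in pixels: a listed point, or the origin of a listed thing).
The state is a dict: "clock": time; "joints": joint angles; "joint_vel": joint speeds; "joint_efforts": joint torques, N m; "position": TCP position; "ee_rot": TCP orientation; "contact_force": force on the tool from outside, world axes, zero at the start; "wrist_torque": the same for the moment, N m; "gripper_width": finger opening in mm.
Only numpy, scipy, OpenCV 4.12 (cv2) and the standard library are available. Lean on these libraries where they do the work, as an engineer would, in place of code of your own. Each camera call takes 0.05 s, during which the arm holds its last target.

TASK

On the label cutter, push the pointer of the big dial round with a fingertip, clockwise as seen from above, until it rests exactly four clicks on from where it stands now. Then push the lock slide beside it all the way towards the rollers. Only push from outside, do not grip the pointer or the slide between the fingers; leave the small feed knob and the other things as they are.

Things in the scene. Friction and masses are not known exactly. Their poses are not given: they have to be found in the camera images.
- cutter: the label cutter, a grey housing 280 x 380 x 50 mm high, screwed to the bench. Origin: centre of its underside; own x runs from its front edge (nearest the robot) to its rollers, own y to its left, z up. Deck 50 mm high; on it, from right to left at x about -50 mm: big depth dial (y -90), lock slide (y 25), small feed knob (y 125). Rollers and cheeks fill x 45 to 140 mm, up to 55 mm above the deck
- dial_axis (a point): fixed point on the depth dial's vertical axis at its disc's top face, 63 mm above the bench, at x -45, y -90 mm of the cutter. The dial is a grey disc, 84 mm diameter, 12 mm thick, with an upright pointer fin: 12 mm thick, 24 mm high above the disc, from 12 mm behind the axis to 42 mm out, white line on top. Ten tick marks on the deck around it, one per click position
- dial_tip (a point): a point on the pointer fin, 40 mm out from the dial's axis, midway through its thickness, 12 mm below its top; turns with the dial. Own x points outward along the pointer, y across the fin, z up
- depth_dial (a joint): dial angle q (rad), grows clockwise seen from above; the pointer points 2.356 - q counter-clockwise from the cutter's own x. Click positions every 0.5236 (30 degrees) from 0 to 4.712, end stops just beyond; starts at rest in one of 0.524 to 2.094. Let go between clicks it springs to the nearer one. A click takes 3 to 5 N on the fin 30 mm from the axis; the push drops as it snaps over midway
- lock_tab (a point): centre of the top of the lock slide's tab, 71 mm above the bench; moves with it. The tab is a black block 14 mm (cutter's x) x 24 mm (cutter's y) x 20 mm high on the deck
- lock_slide (a joint): position of the lock slide (m): 0 is open (tab nearest the front edge), 0.020 is fully locked against its stop; grows along the cutter's own +x, towards the rollers. It stays where it is left; pushing it takes about 2 to 3 N. It starts between 0 and 0.003
- feed_knob_end (a point): a point on the top of the small feed knob's bar grip, 16 mm from the knob's axis; the knob is 36 mm in diameter and its top is 94 mm above the bench. To be left alone
- weight: a steel paper weight with a narrow neck, 32 mm diameter, 30 mm high, standing on the cutter's deck; origin at the centre of its underside. To be left where it is
- tape_roll: a cardboard tape core ring, 90 mm outside, 48 mm high, on the bench right of the cutter; origin at the centre of its underside. To be left where it is
- tool_cup: an open black plastic cup, 74 mm wide, 95 mm high, on the bench right of the cutter; origin at the centre of its underside. To be left where it is
- scraper: a flat spatula-like scraper with a wooden handle, lying across on the bench between the robot and the cutter; to be left where it is
- spray: a white bottle 60 mm wide, 160 mm high, on the bench left of the cutter; origin at the centre of its underside. To be left where it is
- label_carton: a small carton 100 x 70 x 50 mm, on the bench left of the cutter; origin at the centre of its underside. To be left where it is
- core_tube: a cardboard tube core 40 mm in diameter, 70 mm high, standing on the bench right of the cutter; origin at the centre of its underside. To be left where it is

How it is judged (in metres and radians):
On the way, in this order (a step that is already met when the one before it is completed fails the run):
1. the dial stands four clicks clockwise of where it began (within a quarter of a click or so) (distance of dial_tip from where it was at the start of the episode between 0.066 and 0.0722 m and value of joint depth_dial between 2.35619 and 4.45059 rad), for 0.3 s.
2. then the lock slide is pushed home (value of joint lock_slide above 0.0165 m), for 0.2 s.
At the end, for the whole second after the job is handed in: The dial rests four clicks (120 degrees, within about 8 degrees) clockwise of its start, and the lock slide stands at least 16.5 mm along its 20 mm travel (all of step 1 and value of joint lock_slide above 0.0165 m); the robot touches nothing.
It fails at once if the pointer is taken between the fingers (y of the grasp point in the frame of dial_tip between -0.004 and 0.004 m and x of the grasp point in the frame of dial_tip between -0.058 and 0.008 m and z of the grasp point in the frame of dial_tip below 0.022 m).
It fails at once if the slide's tab is taken between the fingers (x of the grasp point in the frame of lock_tab between -0.004 and 0.004 m and y of the grasp point in the frame of lock_tab between -0.016 and 0.016 m and z of the grasp point in the frame of lock_tab below 0.01 m).
It fails at once if the slide's tab is taken between the fingers across its width (y of the grasp point in the frame of lock_tab between -0.004 and 0.004 m and x of the grasp point in the frame of lock_tab between -0.011 and 0.011 m and z of the grasp point in the frame of lock_tab below 0.01 m).
It fails at once if the small feed knob is turned (distance of feed_knob_end from where it was at the start of the episode above 0.006 m).
It fails at once if another thing is lifted or shoved away (weight 20 mm, the rest 30 mm) (distance of weight from where it was at the start of the episode above 0.02 m or distance of any of tape_roll, tool_cup, scraper, spray, label_carton, core_tube from where it was at the start of the episode above 0.03 m).
It also fails if it takes over 51 s, if anything falls off the work surface, if the arm or the gripper's body presses on something with over 40 N, if the wrist force passes 120 N, or if a joint passes its speed limit or range.

## Working session

There is one attempt and no reset: what is moved stays moved. The work goes in short steps, Python scripts to look and compute and a tool call to move; the robot and the scene stay as the last step left them, time stands still between calls to the robot, and variables do not carry over. Pictures are saved under pics/ and viewed, and the job is handed in when it is done.

Besides the shell and the picture viewer there is one more tool, called after "Emit:" by a JSON object that holds its "name" and its "arguments", one argument or row to a line. apply_moves: Moves the arm, as the interface text tells. Shifts and turns lie within -1 to 1; 1 stands for 100 mm of shift or 0.5 rad of turn. Its arguments: {"type":"object","properties":{"increments":{"type":"array"}},"required":["increments"]}

```bash
ls; mkdir -p pics; cat > h.py <<'E'
import numpy as np, cv2
from bench import arm
def ray(p,uv):
    x=(uv[0]-p['cx'])/p['fx']; y=(uv[1]-p['cy'])/p['fy']
    rd=np.hypot(x,y); r=rd
    for _ in range(30): r=rd/(1+p['k1']*r*r)
    s=r/rd if rd>0 else 1
    d=np.array([x*s,-y*s,-1]); P=np.array(p['pose']); return P[:3,3],P[:3,:3]@d
def onz(p,uv,z):
    o,d=ray(p,uv); return o+d*(z-o[2])/d[2]
def proj(p,w):
    P=np.array(p['pose']); c=P[:3,:3].T@(np.array(w,float)-P[:3,3])
    x,y=c[0]/-c[2],-c[1]/-c[2]; f=1+p['k1']*(x*x+y*y)
    return np.array([p['fx']*x*f+p['cx'],p['fy']*y*f+p['cy']])
def save(p,n): cv2.imwrite('pics/'+n+'.png',p['img'][:,:,::-1])
E
python3 - <<'E'
from h import *
print(arm.read_state())
ps={n:arm.get_image(n) for n in ['scene','side','wrist']}
Z={'dial_axis':63,'dial_tip':75,'lock_tab':71,'feed_knob_end':94,'cutter':0,'weight':50,'tape_roll':0,'tool_cup':0,'scraper':5,'spray':0,'label_carton':0,'core_tube':0}
for n,p in ps.items():
    save(p,n+'0'); print(n,np.round(p['pose'],3).tolist(),p['fx'],p['k1'])
    for k,z in Z.items():
        for m in arm.mark_of(k,p)[:2]: print(n,k,np.round(m['at'],1),round(m['conf'],2),np.round(onz(p,m['at'],z),1))
E
```

```text
pics
{'clock': 0.0, 'joints': array([-9.50400401e-01,  3.85583541e-01,  6.61604110e-03, -4.58616394e-04,
       -1.19397210e+00, -2.58584759e-01]), 'joint_vel': array([-8.45842589e-04, -6.68600989e-05,  6.52886135e-04,  5.44970165e-04,
        4.15000373e-04, -4.69627854e-04]), 'joint_efforts': array([-2.27294486e-04, -3.92289305e+01,  1.88410181e+01,  4.18621615e+00,
       -4.53424640e-03, -1.15687428e-05]), 'position': array([ 221.09309108, -584.14333185,  302.80726658]), 'ee_rot': array([-1.79837118e-01,  9.83695795e-01,  1.06048013e-03, -2.63083564e-04]), 'contact_force': array([-0.16188557, -0.6885867 ,  0.39050315]), 'wrist_torque': array([ 0.01569006, -0.00889856, -0.00027921]), 'gripper_width': 85.76887576336334}
scene [[-0.847, -0.359, 0.392, 1043.73], [0.532, -0.559, 0.637, 887.353], [-0.01, 0.748, 0.664, 982.147], [0.0, 0.0, 0.0, 1.0]] 499.9755323253744 -0.12304638314093652
scene dial_axis [319.4 192.3] 0.59 [492.2  -9.3  63. ]
scene dial_tip [321.3 197.5] 0.84 [506.5  23.4  75. ]
scene lock_tab [339.2 214.9] 0.63 [501.3 103.4  71. ]
scene feed_knob_end [355.7 234. ] 0.8 
[... 1189 characters left out ...]
] 0.66 [ 454.4 -188.6    0. ]
side tool_cup [358.3 173.3] 0.86 [ 553.5 -203.7    0. ]
side scraper [354.  262.3] 0.95 [371.6 121.7   5. ]
side scraper [386.1 186.1] 0.74 [ 448.9 -192.7    5. ]
side spray [207.1 257.7] 0.73 [694.9 320.6   0. ]
side spray [414.8 200.1] 0.44 [ 350.9 -189.6    0. ]
side label_carton [245.3 291.4] 0.59 [542.4 345.8   0. ]
side label_carton [414.8 198.4] 0.46 [ 354.2 -196.5   -0. ]
side core_tube [416.4 203.4] 0.89 [ 340.6 -179.1    0. ]
wrist [[-0.354, -0.894, -0.274, 151.558], [0.935, -0.338, -0.106, -609.978], [0.002, -0.294, 0.956, 373.999], [0.0, 0.0, 0.0, 1.0]] 280.7832864050552 -0.0033293235560486484
wrist tape_roll [490.9 372.4] 0.94 [ 445.8 -185.8    0. ]
```

```bash
python3 - <<'E'
import cv2
for n,(a,b) in {'scene0':((220,130),(420,300)),'side0':((200,130),(440,310))}.items():
    im=cv2.imread(f'pics/{n}.png')[a[1]:b[1],a[0]:b[0]]
    cv2.imwrite(f'pics/{n}c.png',cv2.resize(im,None,fx=3.3,fy=3.3,interpolation=cv2.INTER_CUBIC))
E
```

```text
(no output)
```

View pics/scene0c.png

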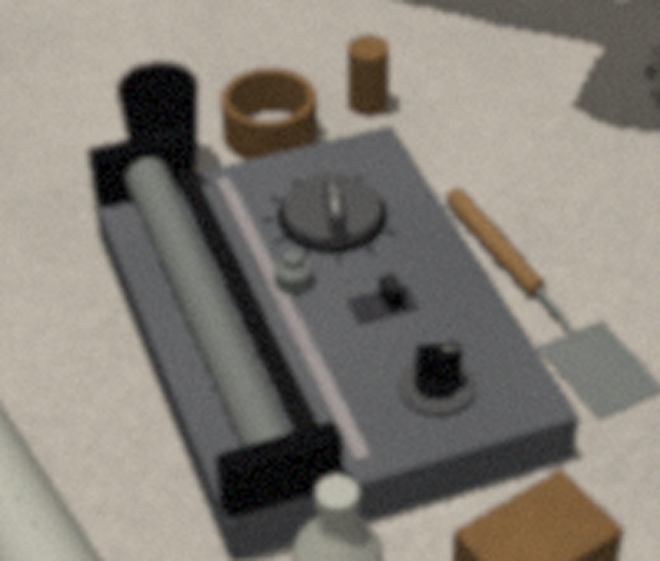

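View pics/side0c.png

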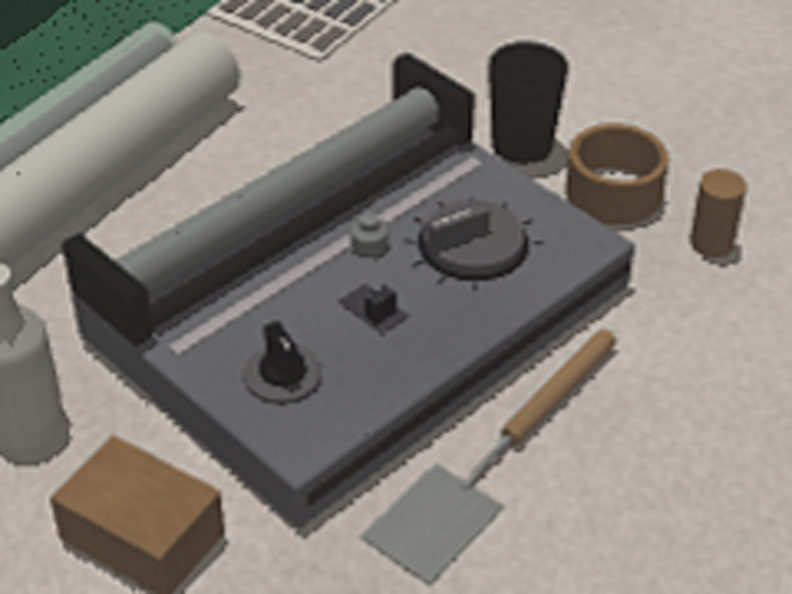

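The pictures show the dial near scene pixel (320,193) and side pixel (337,202), with its pointer towards +y and slightly ahead. The tab is at about (339,215) in the scene view, and the weight stands beyond the dial. I'll move the wrist camera over the cutter with the gripper shut.

Emit:
{"name": "apply_moves", "arguments": {
  "increments": [
    [[-0.35,0.35,0,0,0,0,-1],[-0.7,0.7,0,0,0,0,-1],[-1,1,0,0,0,0,-1]]
  ]
}}

```text
clock: 2.25
position: [279.7, -454.0, 303.8]
ee_rot: [-0.18, 0.984, 0.0, -0.0]
contact_force: [-0.0, 0.0, 0.6]
gripper_width: 43.6
```

Emit:
{"name": "apply_moves", "arguments": {
  "increments": [
    [[-0.35,0.35,0,0,0,0,-1],[-0.7,0.7,0,0,0,0,-1],[-1,1,0,0,0,0,-1]]
  ]
}}

```text
clock: 2.55
position: [337.9, -324.7, 304.2]
ee_rot: [-0.18, 0.984, -0.0, 0.0]
contact_force: [1.9, -0.2, 0.4]
gripper_width: 0.4
```

Emit:
{"name": "apply_moves", "arguments": {
  "increments": [
    [[-0.35,0.35,0,0,0,0,-1],[-0.7,0.7,0,0,0,0,-1],[-1,1,0,0,0,0,-1]]
  ]
}}

```text
clock: 2.85
position: [396.1, -195.7, 304.4]
ee_rot: [-0.18, 0.984, -0.0, 0.001]
contact_force: [0.2, -0.1, 0.3]
gripper_width: 0.2
```

Emit:
{"name": "apply_moves", "arguments": {
  "increments": [
    [[-0.35,0.35,0,0,0,0,-1],[-0.7,0.7,0,0,0,0,-1],[-1,1,0,0,0,0,-1]]
  ]
}}

```text
clock: 3.15
position: [454.3, -66.6, 304.4]
ee_rot: [-0.181, 0.984, -0.0, 0.001]
contact_force: [1.1, -0.6, 0.3]
gripper_width: -0.0
```

Emit:
{"name": "apply_moves", "arguments": {
  "increments": [
    [[-0.35,0.35,0,0,0,0,-1],[-0.65,0.7,0,0,0,0,-1],[-0.65,0.7,0,0,0,0,-1],[-0.65,0.7,0,0,0,0,-1]]
  ]
}}

```text
clock: 3.55
position: [489.8, 20.6, 303.7]
ee_rot: [-0.181, 0.983, -0.0, -0.0]
contact_force: [0.7, -0.5, 0.4]
gripper_width: -0.0
```

```bash
python3 - <<'E'
from h import *
p=arm.get_image('wrist'); save(p,'wrist1'); print(np.round(p['pose'],3).tolist(),p['fx'],p['cx'],p['cy'])
im=cv2.imread('pics/wrist1.png'); cv2.imwrite('pics/wrist1b.png',cv2.resize(im[:400],None,fx=1.25,fy=1.25,interpolation=cv2.INTER_CUBIC))
Z={'dial_axis':63,'dial_tip':75,'lock_tab':71,'feed_knob_end':94,'cutter':0,'weight':50}
for k,z in Z.items():
    for m in arm.mark_of(k,p)[:2]: print(k,np.round(m['at'],1),round(m['conf'],2),np.round(onz(p,m['at'],z),1))
np.save('p1.npy',p,allow_pickle=True)
E
```

```text
[[-0.356, -0.893, -0.274, 420.333], [0.934, -0.341, -0.105, -5.232], [0.0, -0.293, 0.956, 374.805], [0.0, 0.0, 0.0, 1.0]] 280.7832864050552 321.8475486605817 200.4984669900699
dial_axis [510.3 281.6] 0.64 [525.2 292.5  63. ]
dial_axis [295.5 174.7] 0.6 [491.8  -9.7  63. ]
dial_tip [318.8 201.3] 0.64 [508.3  24.8  75. ]
lock_tab [386.7 218.4] 0.66 [500.9 105.8  71. ]
feed_knob_end [470.7 261.6] 0.77 [508.3 207.3  94. ]
cutter [340.3 223.8] 0.78 [550.9  73.    0. ]
weight [321.3 238.5] 0.82 [560.5  47.6  50. ]
weight [178.3  80.6] 0.42 [ 442.6 -161.1   50. ]
```

View pics/wrist1b.png

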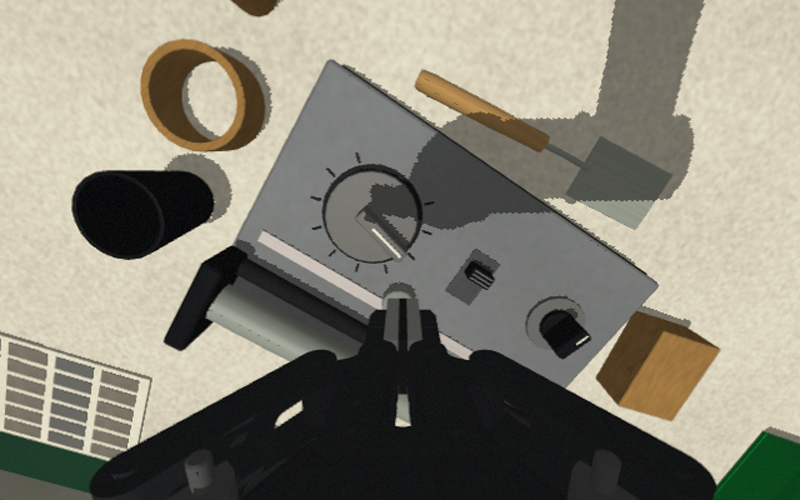

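The wrist view shows the dial disc centred at about (298,171), with the pointer's white line running to about (320,206). The tab is at (384,219), the weight at (320,238), and the deck's front corners are at (266,48) and (526,226). Next I'll fit the cutter pose and the pointer angle.

```bash
python3 - <<'E'
from h import *
p=np.load('p1.npy',allow_pickle=True).item()
def cr(name,a,b,s):
    im=cv2.imread('pics/wrist1.png')[a[1]:b[1],a[0]:b[0]]; cv2.imwrite('pics/'+name+'.png',cv2.resize(im,None,fx=s,fy=s,interpolation=cv2.INTER_CUBIC))
cr('w1dial',(245,115),(355,215),6); cr('w1lock',(340,180),(440,260),6)
A=onz(p,(332/1.25,60/1.25),50);B=onz(p,(658/1.25,283/1.25),50); print(A,B,np.linalg.norm(A-B))
d=B-A; yaw=np.arctan2(d[1],d[0])-np.pi/2; print('yaw',np.degrees(yaw))
c,s=np.cos(yaw),np.sin(yaw);R=np.array([[c,-s],[s,c]])
O=(A+B)[:2]/2-R@[-140,0]; print('O',O)
print('axis',O+R@[-45,-90])
# disc outline: pixel set
for nm in ['dial_tip','lock_tab']:
    pass
def wl(uv): return onz(p,uv,87)
print('line',wl((372/1.25,228/1.25)),wl((400/1.25,258/1.25)))
E
```

```text
[379.46983701 -83.15408572  50.        ] [454.0638678  280.99051738  50.        ] 371.70628377148836
yaw -11.576728554074831
O [553.9188099   70.82301065]
axis [491.77304881  -8.31550322]
line [493.27679364  -4.56625499  87.        ] [509.72850267  26.85726573  87.        ]
```

View pics/w1dial.png

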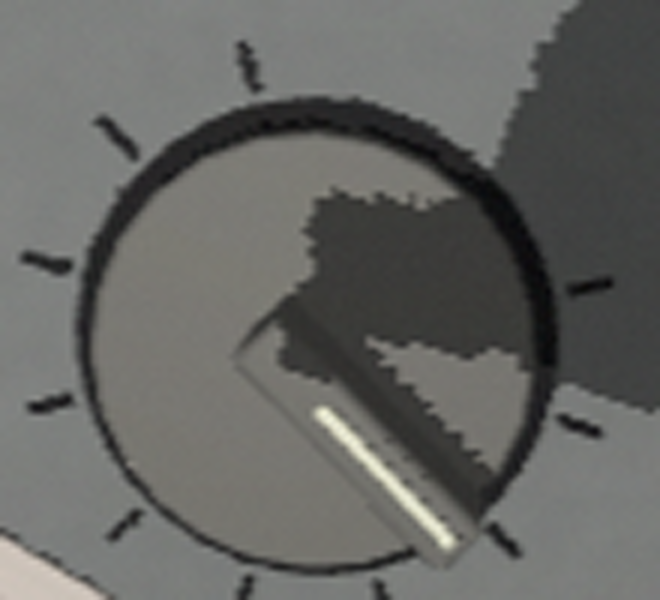

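View pics/w1lock.png

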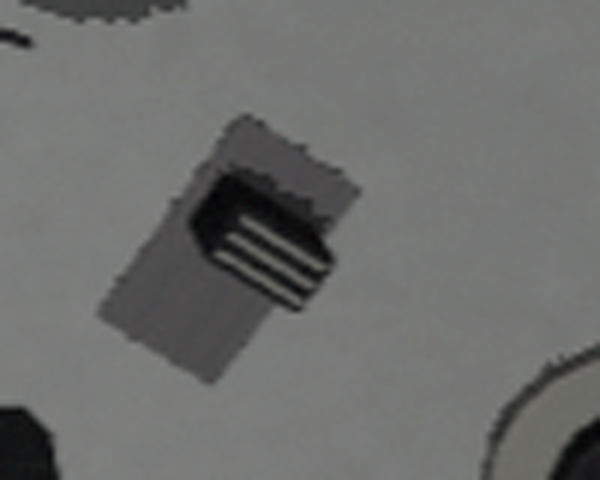

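```bash
python3 - <<'E'
from h import *
from scipy.optimize import least_squares
p=np.load('p1.npy',allow_pickle=True).item()
f=lambda u,v:(245+(u-3)/6,115+(v-3)/6) 
# tick mid points in crop
T=[(590,287),(580,426),(505,541),(380,592),(246,588),(124,525),(50,405),(47,264),(118,138),(249,66)]
mid={0:1,1:1,2:1,5:1,6:1,7:1,8:1,9:1}
W=np.array([onz(p,f(*t),50)[:2] for t in T])
idx=[0,1,2,5,6,7,8,9]
def res(x):
    th=x[3]+np.radians(135-30*np.arange(10)); return ((x[:2]+x[2]*np.c_[np.cos(th),np.sin(th)])-W)[idx].ravel()
r=least_squares(res,[492,-8,50,-.2]); print(r.x,np.degrees(r.x[3]),np.round(r.fun,1))
yaw=r.x[3]
# disc top circle z=63
C=[(92,345),(318,132),(540,340),(150,200),(480,195),(130,470),(320,568),(240,550)]
D=np.array([onz(p,f(*t),63)[:2] for t in C])
r2=least_squares(lambda x:np.hypot(*(D-x[:2]).T)-42,[492,-8]);print('disc',r2.x,np.round(r2.fun,1))
a=onz(p,f(320,411),87);b=onz(p,f(450,544),87);d=b-a;print('line',a,b,np.degrees(np.arctan2(d[1],d[0])))
# fin top corners
for t in [(237,358),(440,570),(483,530)]: print('fin',onz(p,f(*t),87))
g=lambda u,v:(340+(u-3)/6,180+(v-3)/6)
L=[onz(p,g(*t),71)[:2] for t in [(240,205),(335,262),(300,310),(205,248)]]
print('tab corners',np.round(L,1),np.mean(L,0))
S=[onz(p,g(*t),50)[:2] for t in [(242,115),(360,190),(212,383),(100,312)]]; print('slot',np.round(S,1),np.mean(S,0))
E
```

```text
[ 4.91153624e+02 -8.70423414e+00  5.42891164e+01 -2.02474457e-01] -11.600931828882505 [-0.1 -0.   0.2  0.2  0.1 -0.2  0.1  0.1 -0.1  0.2 -0.2 -0.  -0.1 -0.
  0.1 -0.3]
disc [490.23261326  -7.97662725] [ 0.3 -0.6 -0.  -0.2  0.9  0.7 -0.  -0.5]
line [493.80018326  -4.1214775   87.        ] [508.61200031  25.85772959  87.        ] 63.707419258668025
fin [490.02165334 -20.73928281  87.        ]
fin [513.86855735  25.91780712  87.        ]
fin [504.040112    30.44851269  87.        ]
tab corners [[498.6  95.6]
 [502.7 117.6]
 [514.3 115.5]
 [509.   92.9]] [506.14275154 105.43072838]
slot [[486.3  95. ]
 [492.3 124.1]
 [542.6 113.5]
 [536.   85. ]] [514.30153782 104.44169569]
```

Tick fit, with residuals of 0.3 mm or less:
- **Dial axis:** (491, -8.5).
- **Cutter yaw:** -11.6°.
- **Pointer:** on tick #2 (q = 1.047), at 63.4° in the world frame.
- **Target:** tick #6, which is -56.6° in the world frame.

I'll turn the tool so its x axis lies along the push direction.

Emit:
{"name": "apply_moves", "arguments": {
  "increments": [
    [[0.056,0.097,0.1,0,0,-0.28,-1],[0.056,0.097,0.2,0,0,-0.56,-1],[0.056,0.097,0.2,0,0,-0.84,-1],[0.056,0.097,0.2,0,0,-0.93,-1]]
  ]
}}

```text
clock: 4.3
position: [480.8, 26.1, 283.7]
ee_rot: [-0.403, 0.915, -0.0, -0.0]
contact_force: [-0.3, -1.7, 0.5]
gripper_width: 0.1
```

Emit:
{"name": "apply_moves", "arguments": {
  "increments": [
    [[0,0,0.1,0,0,-0.28,-1],[0,0,0.2,0,0,-0.56,-1],[0,0,0.2,0,0,-0.84,-1],[0,0,0.2,0,0,-0.93,-1]]
  ]
}}

```text
clock: 4.7
position: [480.9, 26.1, 263.7]
ee_rot: [-0.603, 0.798, 0.0, -0.0]
contact_force: [0.0, -0.5, -0.5]
gripper_width: -0.0
```

Emit:
{"name": "apply_moves", "arguments": {
  "increments": [
    [[0,0,0.1,0,0,-0.28,-1],[0,0,0.2,0,0,-0.56,-1],[0,0,0.2,0,0,-0.84,-1],[0,0,0.2,0,0,-0.93,-1]]
  ]
}}

```text
clock: 5.1
position: [480.9, 26.1, 243.7]
ee_rot: [0.77, -0.637, -0.0, 0.0]
contact_force: [-0.1, -1.0, -0.3]
gripper_width: 0.2
```

Emit:
{"name": "apply_moves", "arguments": {
  "increments": [
    [[0,0,0.1,0,0,-0.28,-1],[0,0,0.2,0,0,-0.56,-1],[0,0,0.2,0,0,-0.84,-1],[0,0,0.2,0,0,-0.93,-1]]
  ]
}}

```text
clock: 5.5
position: [480.9, 26.1, 223.7]
ee_rot: [0.897, -0.443, -0.0, 0.0]
contact_force: [0.2, -0.3, -0.5]
gripper_width: 0.4
```

Emit:
{"name": "apply_moves", "arguments": {
  "increments": [
    [[0,0,0.1,0,0,-0.28,-1],[0,0,0.2,0,0,-0.56,-1],[0,0,0.2,0,0,-0.84,-1],[0,0,0.2,0,0,-0.91,-1],[0,0,0.2,0,0,-0.91,-1]]
  ]
}}

```text
clock: 6.0
position: [481.1, 26.2, 204.0]
ee_rot: [0.973, -0.231, 0.0, -0.0]
contact_force: [-0.4, 0.3, 0.4]
gripper_width: -0.0
```

```bash
python3 - <<'E'
from h import *
p=arm.get_image('wrist'); save(p,'wrist2')
s=arm.read_state(); q=s['ee_rot']; print(s['position'],q,s['joints'],np.degrees(2*np.arctan2(q[1],q[0])),s['clock'])
im=cv2.imread('pics/wrist2.png')
for w in [(491,-8.5,63)]:
    c=proj(p,w).round(1); print(c)
cv2.imwrite('pics/wrist2b.png',cv2.resize(im,None,fx=1.25,fy=1.25,interpolation=cv2.INTER_CUBIC))
E
```

```text
[481.12624004  26.31176236 204.03840778] [ 9.72927070e-01 -2.31112310e-01  1.12888058e-04 -6.05333044e-05] [ 3.92693682e-01  2.47367342e-01 -4.75927338e-01  4.55695881e-05
 -8.47247747e-01  7.11630898e-01] -26.725134050615683 6.05
[357.5 182.5]
```

View pics/wrist2b.png

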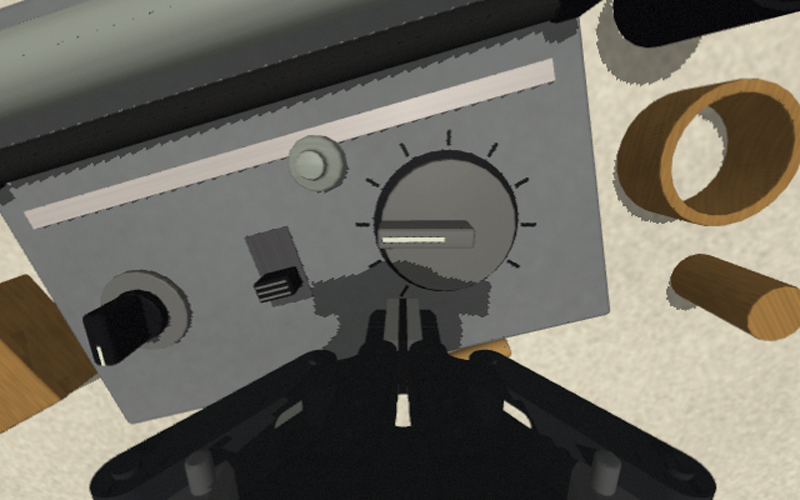

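The finger is on the counter-clockwise side of the fin, and the view matches the fit: the fin is level at about row 190 and clear of the weight at (254,131). I'll descend, then approach.

Emit:
{"name": "apply_moves", "arguments": {
  "increments": [
    [[0,-0.01,0.3,0,0,0,-1],[0,-0.01,0.5,0,0,0,-1],[0,-0.01,0.61,0,0,0,-1],[0.02,-0.01,0.61,0,0,0,-1],[0.04,-0.01,0.61,0,0,0,-1],[0.06,-0.01,0.61,0,0,0,-1],[0.06,-0.01,0.61,0,0,0,-1]]
  ]
}}

```text
clock: 6.75
position: [487.8, 25.0, 143.9]
ee_rot: [0.973, -0.23, 0.001, -0.001]
contact_force: [0.3, -0.8, 0.5]
gripper_width: -0.0
```

```bash
python3 - <<'E'
from h import *
p=arm.get_image('wrist'); save(p,'wrist3')
s=arm.read_state(); print(s['position'],s['contact_force'],s['clock'])
im=cv2.imread('pics/wrist3.png')
cv2.imwrite('pics/wrist3b.png',cv2.resize(im,None,fx=1.25,fy=1.25,interpolation=cv2.INTER_CUBIC))
E
```

```text
[487.45849114  25.00457183 143.7056932 ] [-0.29494168 -0.28342514  0.40586149] 6.8
```

View pics/wrist3b.png

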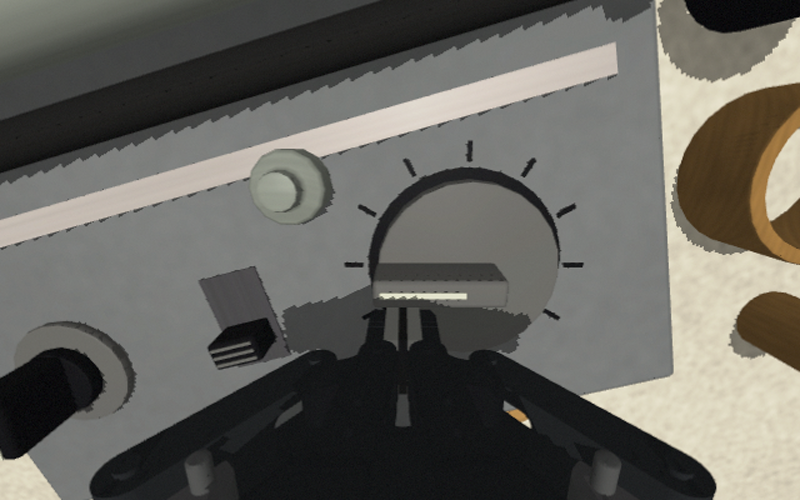

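Finger is about 1 mm from the fin with no contact force. I'll push along the arc in 24° calls.

Emit:
{"name": "apply_moves", "arguments": {
  "increments": [
    [[0.02,-0.011,0,0,0,0.14,-1],[0.041,-0.021,0,0,0,0.279,-1],[0.062,-0.029,0,0,0,0.419,-1],[0.084,-0.036,0,0,0,0.558,-1],[0.106,-0.041,0,0,0,0.698,-1],[0.129,-0.045,0,0,0,0.838,-1]]
  ]
}}

```text
clock: 7.4
position: [500.7, 23.3, 143.4]
ee_rot: [0.903, -0.429, 0.0, -0.0]
contact_force: [0.9, 0.2, -0.3]
gripper_width: -0.0
```

```bash
cat > ck.py <<'E'
from h import *
import sys
n=sys.argv[1]
p=arm.get_image('wrist'); save(p,n)
s=arm.read_state(); q=s['ee_rot']; yaw=2*np.arctan2(q[1],q[0]); A=np.array([491,-8.5])
d=A-s['position'][:2]; x=np.array([np.cos(yaw),np.sin(yaw)]); y=np.array([x[1],-x[0]])
print(s['position'],s['contact_force'],s['clock'],'yaw',np.degrees(yaw),'axis in tool',d@x,d@y)
im=cv2.imread('pics/'+n+'.png')
cv2.imwrite('pics/'+n+'b.png',cv2.resize(im,None,fx=1.25,fy=1.25,interpolation=cv2.INTER_CUBIC))
E
python3 ck.py wrist4
```

```text
[501.05706642  23.28902582 143.44918622] [ 0.23208415  0.04621863 -0.2135916 ] 7.45 yaw -50.89742995418428 axis in tool 18.325761383362245 27.85414182972306
```

View pics/wrist4b.png

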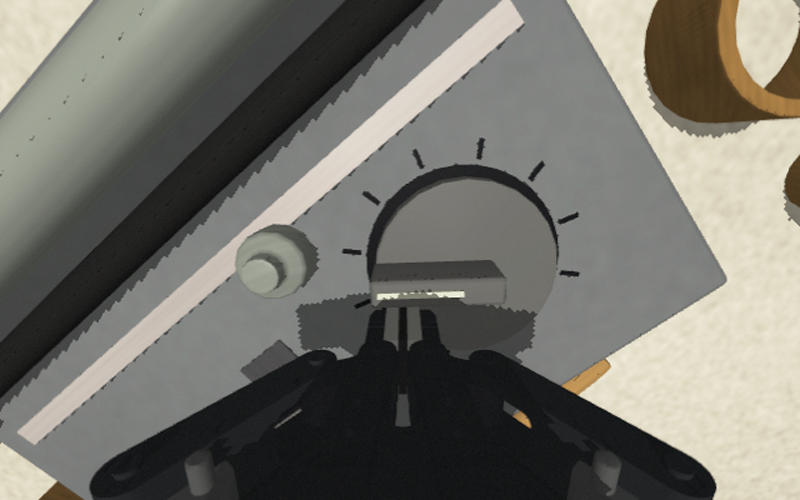

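It snapped to the first click, and the finger trails just behind the fin. I'll continue.

Emit:
{"name": "apply_moves", "arguments": {
  "increments": [
    [[0.02,-0.011,0,0,0,0.14,-1],[0.041,-0.021,0,0,0,0.279,-1],[0.062,-0.029,0,0,0,0.419,-1],[0.084,-0.036,0,0,0,0.558,-1],[0.106,-0.041,0,0,0,0.698,-1],[0.129,-0.045,0,0,0,0.838,-1]]
  ]
}}

```text
clock: 8.05
position: [512.5, 16.5, 143.3]
ee_rot: [0.795, -0.607, 0.0, -0.001]
contact_force: [0.7, 2.3, -0.4]
gripper_width: 0.1
```

Emit:
{"name": "apply_moves", "arguments": {
  "increments": [
    [[0.02,-0.011,0,0,0,0.14,-1],[0.041,-0.021,0,0,0,0.279,-1],[0.062,-0.029,0,0,0,0.419,-1],[0.084,-0.036,0,0,0,0.558,-1],[0.106,-0.041,0,0,0,0.698,-1],[0.129,-0.045,0,0,0,0.838,-1]]
  ]
}}

```text
clock: 8.65
position: [520.1, 5.3, 143.3]
ee_rot: [-0.651, 0.759, -0.0, 0.001]
contact_force: [0.9, 3.0, -0.5]
gripper_width: -0.0
```

```bash
python3 ck.py wrist5
```

```text
[520.20655151   5.01862891 143.29461316] [ 0.23298587  1.0624022  -0.48216982] 8.7 yaw 261.14297296043793 axis in tool 17.854341551515443 26.776827046261946
```

View pics/wrist5b.png

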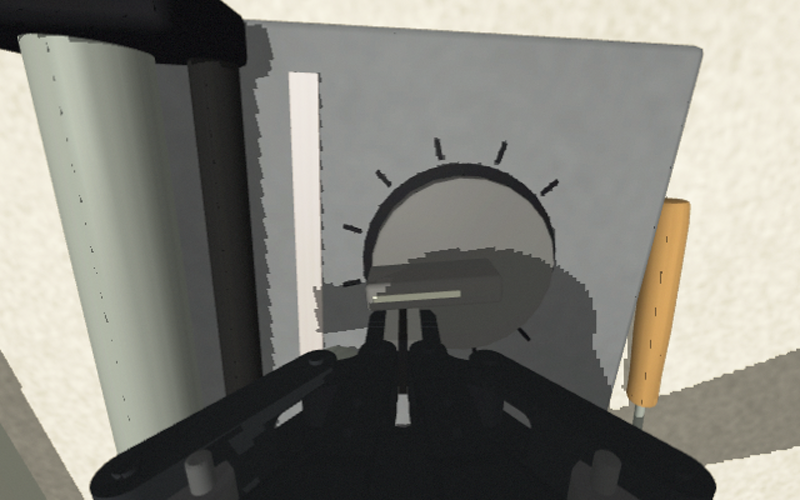

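The pointer is between ticks #4 and #5 (tick #4 at (280,226), #5 at (282,182) in raw pixels), being pushed with about 3 N. I'll continue.

Emit:
{"name": "apply_moves", "arguments": {
  "increments": [
    [[0.02,-0.011,0,0,0,0.14,-1],[0.041,-0.021,0,0,0,0.279,-1],[0.062,-0.029,0,0,0,0.419,-1],[0.084,-0.036,0,0,0,0.558,-1],[0.106,-0.041,0,0,0,0.698,-1],[0.129,-0.045,0,0,0,0.838,-1]]
  ]
}}

```text
clock: 9.3
position: [522.7, -8.2, 143.2]
ee_rot: [-0.479, 0.878, 0.0, 0.001]
contact_force: [-0.2, 3.7, -0.8]
gripper_width: 0.1
```

```bash
python3 ck.py wrist6
```

```text
[522.62342986  -8.34080261 143.21425097] [-0.3699779   2.19185169  0.23985644] 9.35 yaw 237.17551347351116 axis in tool 17.27580936283713 26.487979746671595
```

View pics/wrist6b.png

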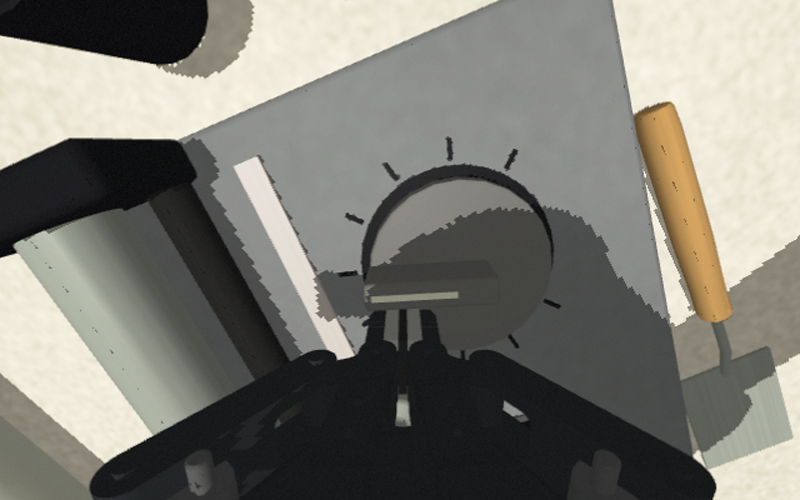

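Now at about click 3, just past tick #5 at (278,218). One more: push 18°, past the midpoint, so it snaps onto tick #6.

Emit:
{"name": "apply_moves", "arguments": {
  "increments": [
    [[0.02,-0.011,0,0,0,0.14,-1],[0.041,-0.021,0,0,0,0.279,-1],[0.062,-0.029,0,0,0,0.419,-1],[0.084,-0.036,0,0,0,0.558,-1],[0.095,-0.039,0,0,0,0.628,-1],[0.095,-0.039,0,0,0,0.628,-1]]
  ]
}}

```text
clock: 9.95
position: [520.4, -18.9, 143.1]
ee_rot: [-0.338, 0.941, -0.0, -0.0]
contact_force: [0.7, 0.9, -0.2]
gripper_width: 0.0
```

```bash
python3 ck.py wrist7
```

```text
[520.44590057 -18.80077494 143.08646271] [-0.1143632   0.48447201  0.53281462] 10.0 yaw 219.497215219936 axis in tool 16.170378809179695 26.67744129183354
```

View pics/wrist7b.png

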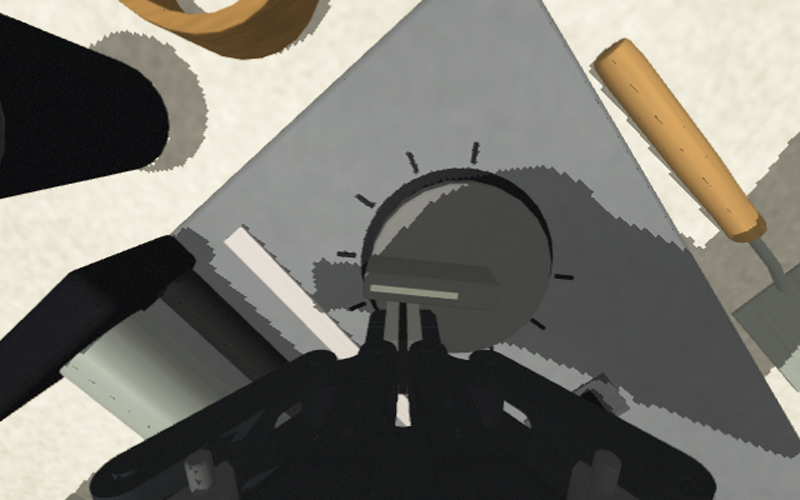

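The pointer now lies on tick #6 at (277,204) raw and the contact force is near zero, so it snapped home. I'll back off, rise, and check.

Emit:
{"name": "apply_moves", "arguments": {
  "increments": [
    [[-0.05,0,0,0,0,0,-1],[-0.1,0,0,0,0,0,-1],[-0.1,0,-0.3,0,0,0,-1],[-0.1,0,-0.6,0,0,0,-1],[-0.3,0,-0.8,0,0,0,-1],[-0.3,0,-0.8,0,0,0,-1]]
  ]
}}

```text
clock: 10.6
position: [547.1, 1.8, 226.4]
ee_rot: [-0.338, 0.941, -0.001, 0.004]
contact_force: [-0.0, 0.1, -0.3]
gripper_width: -0.5
```

```bash
python3 ck.py wrist8; python3 - <<'E'
from h import *
for n in ['wrist','scene']:
    p=arm.get_image(n); 
    for k,z in {'dial_tip':75,'lock_tab':71}.items():
        for m in arm.mark_of(k,p)[:2]:
            w=onz(p,m['at'],z); print(n,k,m['at'],m['conf'],w,np.degrees(np.arctan2(w[1]+8.5,w[0]-491)))
E
```

```text
[544.99856336   1.17743549 224.10963284] [ 0.12214304  0.68789799 -0.80339867] 10.65 yaw 219.4394931593177 axis in tool 47.85058464142811 26.82944561878475
wrist dial_tip [303.7, 139.7] 0.62 [511.4783031  -44.20466375  75.        ] -60.163702222115965
wrist lock_tab [443.1, 243.5] 0.58 [504.24572472 105.67151388  71.        ] 83.38235637084827
scene dial_tip [309.9, 182.8] 0.64 [500.32618359 -46.63252604  75.        ] -76.25678535366092
scene lock_tab [338.7, 216.3] 0.65 [505.34859348 107.11520736  71.        ] 82.92539792781069
```

View pics/wrist8b.png

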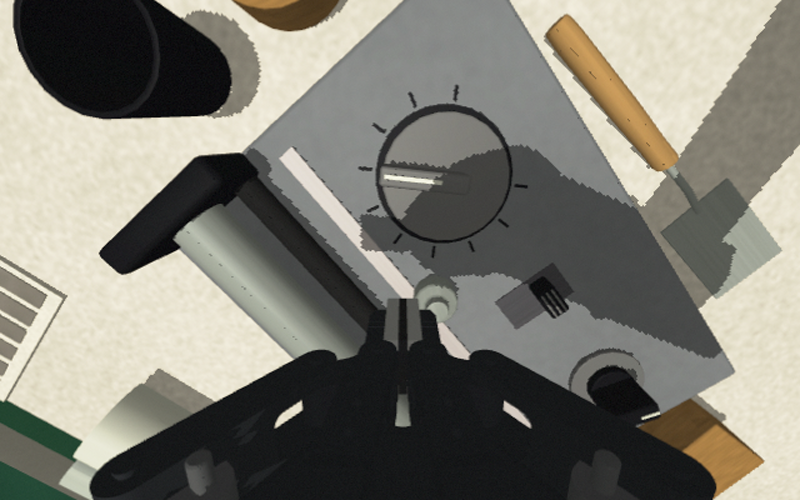

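The pointer now stands on tick #6 at (292,134) raw, counting back from #9 at (365,74). It began on tick #2, so that is exactly four clicks. Next is the slide.

Emit:
{"name": "apply_moves", "arguments": {
  "increments": [
    [[-0.05,0.4,0,0,0,-0.28,-1],[-0.17,0.8,0,0,0,-0.56,-1],[-0.17,0.9,0,0,0,-0.68,-1],[-0.17,0.9,0,0,0,-0.68,-1]]
  ]
}}

```text
clock: 11.35
position: [498.8, 81.5, 222.6]
ee_rot: [-0.492, 0.87, 0.0, -0.001]
contact_force: [-0.1, -0.5, -0.8]
gripper_width: -0.3
```

```bash
cat > g.py <<'E'
from h import *
import sys
t=np.array([float(a) for a in sys.argv[1:3]])
s=arm.read_state(); q=s['ee_rot']; yaw=2*np.arctan2(q[1],q[0]); 
d=t-s['position'][:2]; x=np.array([np.cos(yaw),np.sin(yaw)]); y=np.array([x[1],-x[0]])
print(s['position'],s['contact_force'],s['clock'],'yaw',np.degrees(yaw),'shift',d@x,d@y,'turn units',(yaw-np.radians(258.4))/.5)
E
python3 g.py 476.6 111.4
```

```text
[498.8477331   81.53660635 222.56404038] [-0.09975154 -0.48004713 -0.77894781] 11.35 yaw 238.968501260148 shift -14.120553192925584 34.45858218334709 turn units -0.6782872632150916
```

Emit:
{"name": "apply_moves", "arguments": {
  "increments": [
    [[-0.14,0.345,0,0,0,-0.28,-1],[-0.14,0.345,0.1,0,0,-0.56,-1],[-0.14,0.345,0.2,0,0,-0.68,-1],[-0.14,0.345,0.4,0,0,-0.68,-1],[-0.14,0.345,0.4,0,0,-0.68,-1]]
  ]
}}

```text
clock: 11.85
position: [476.4, 109.1, 180.5]
ee_rot: [-0.63, 0.776, 0.001, -0.003]
contact_force: [-0.4, -0.5, -0.1]
gripper_width: -0.1
```

```bash
python3 g.py 476.6 111.4; python3 ck.py wrist9
```

```text
[476.43486796 109.08610373 180.54120881] [-0.35668189 -0.45972898 -0.12961947] 11.85 yaw 258.14068572477544 shift -2.298442704260376 0.31391986958095563 turn units -0.009051775800180906
[477.25535611 109.49358422 181.82864413] [-0.52114831  0.25945906  0.30730453] 11.9 yaw 258.19128318896486 axis in tool 112.6836271322536 -37.600549581283026
```

View pics/wrist9b.png

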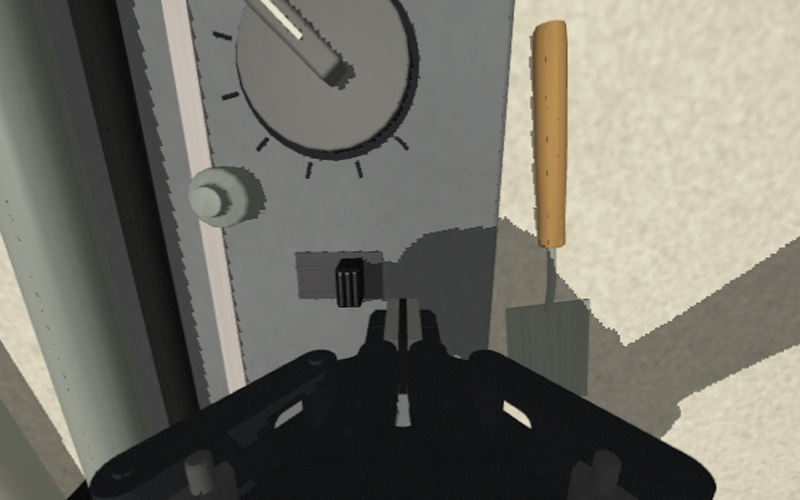

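The finger is behind the tab, on its front-edge side; the tab is at about (280,226) raw. I'll descend so the tip is at z of about 57, then push along -tool y.

Emit:
{"name": "apply_moves", "arguments": {
  "increments": [
    [[-0.02,0,0.2,0,0,0,-1],[-0.02,0,0.4,0,0,0,-1],[-0.02,0,0.52,0,0,0,-1],[-0.02,0,0.52,0,0,0,-1],[-0.02,-0.04,0.52,0,0,0,-1],[-0.02,-0.08,0.52,0,0,0,-1],[-0.02,-0.08,0.52,0,0,0,-1]]
  ]
}}

```text
clock: 12.6
position: [486.8, 111.0, 131.9]
ee_rot: [-0.631, 0.776, -0.0, 0.001]
contact_force: [-0.6, 1.2, 1.0]
gripper_width: -0.2
```

```bash
python3 g.py 476.6 111.4; python3 ck.py wrist10
```

```text
[486.81474084 110.96627892 131.85135084] [-0.63336489  1.18385601  0.99457352] 12.6 yaw 258.2807953899643 shift 1.6500921600166485 10.08990784305438 turn units -0.004161025857357004
[486.54139007 110.94869327 131.69997563] [ 0.71873723 -0.30396535  0.00270958] 12.65 yaw 258.2850505355556 axis in tool 116.05527247044166 -28.618931804038645
```

View pics/wrist10b.png

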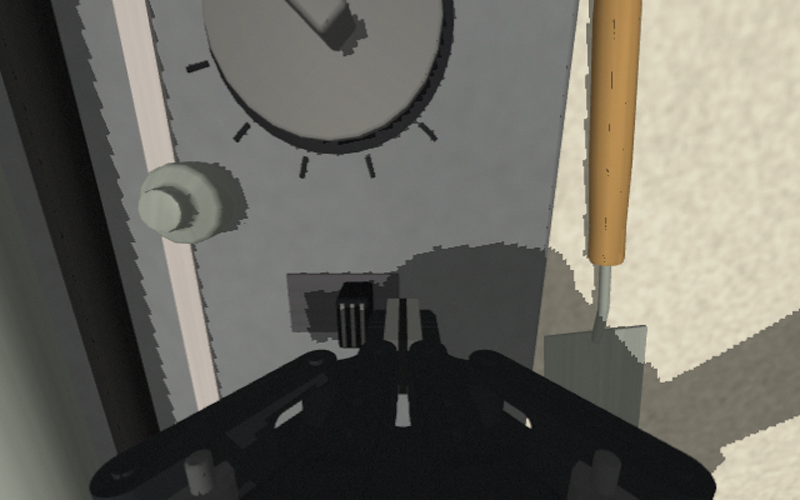

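The finger is almost touching the tab. I'll push 16 mm in small rows.

Emit:
{"name": "apply_moves", "arguments": {
  "increments": [
    [[0,-0.02,0,0,0,0,-1],[0,-0.04,0,0,0,0,-1],[0,-0.06,0,0,0,0,-1],[0,-0.08,0,0,0,0,-1],[0,-0.1,0,0,0,0,-1],[0,-0.12,0,0,0,0,-1],[0,-0.14,0,0,0,0,-1],[0,-0.16,0,0,0,0,-1]]
  ]
}}

```text
clock: 13.45
position: [501.6, 107.5, 130.9]
ee_rot: [-0.631, 0.775, 0.0, -0.0]
contact_force: [-1.6, 0.3, 2.3]
gripper_width: -0.1
```

Emit:
{"name": "apply_moves", "arguments": {
  "increments": [
    [[0,-0.01,0,0,0,0,-1],[0,-0.02,0,0,0,0,-1],[0,-0.03,0,0,0,0,-1]]
  ]
}}

```text
clock: 13.75
position: [504.0, 107.0, 130.8]
ee_rot: [-0.631, 0.776, 0.0, -0.001]
contact_force: [-5.5, 3.1, 4.5]
gripper_width: -0.2
```

```bash
python3 g.py 476.6 111.4; python3 ck.py wrist11
```

```text
[503.97655815 106.95410115 130.77022491] [-5.52056708  3.10025875  4.48948527] 13.75 yaw 258.2984586809144 shift 1.19883802651732 27.709289779869458 turn units -0.003544460689722584
[503.98369749 106.99384021 130.83092121] [-3.82281099  1.09817776  2.78110409] 13.8 yaw 258.2925211158476 axis in tool 115.72573316545781 -10.721856639857172
```

View pics/wrist11b.png

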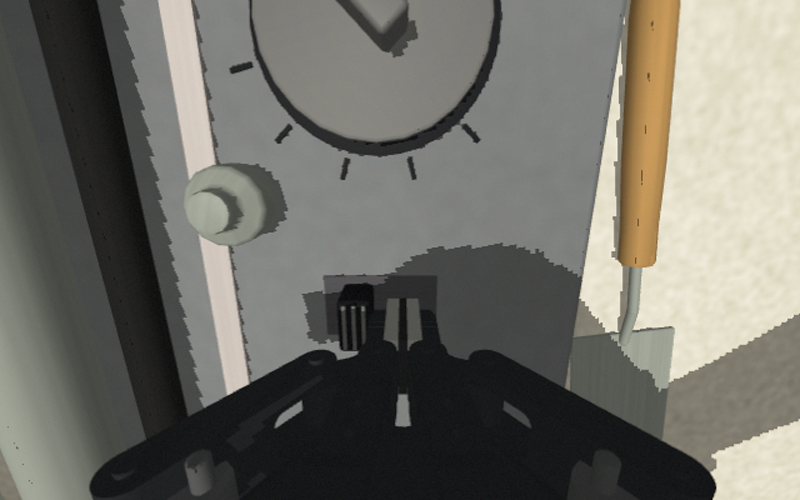

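The tab has gone roughly 16 mm along its slot and the force is still only 4–5 N. I'll continue in 1 mm steps to the stop.

Emit:
{"name": "apply_moves", "arguments": {
  "increments": [
    [[0,-0.01,0,0,0,0,-1],[0,-0.02,0,0,0,0,-1]]
  ]
}}

```text
clock: 14.0
position: [504.5, 106.8, 130.7]
ee_rot: [-0.631, 0.776, 0.001, -0.002]
contact_force: [-11.2, 6.6, 8.6]
gripper_width: -0.2
```

Emit:
{"name": "apply_moves", "arguments": {
  "increments": [
    [[0,-0.01,0,0,0,0,-1],[0,-0.02,0,0,0,0,-1]]
  ]
}}

```text
clock: 14.2
position: [504.9, 106.6, 130.7]
ee_rot: [-0.631, 0.776, 0.002, -0.003]
contact_force: [-16.5, 10.3, 11.7]
gripper_width: -0.1
```

The force has risen to about 16 N with almost no motion, so the slide is at its stop. I'll back off, rise, and check.

Emit:
{"name": "apply_moves", "arguments": {
  "increments": [
    [[0,0.03,0,0,0,0,-1],[0,0.1,0,0,0,0,-1],[0,0.15,-0.2,0,0,0,-1],[0,0.15,-0.6,0,0,0,-1],[0,0.3,-0.9,0,0,0,-1],[0,0.5,-1,0,0,0,-1],[0,0.5,-1,0,0,0,-1],[0,0.5,-1,0,0,0,-1]]
  ]
}}

```text
clock: 15.0
position: [459.5, 116.4, 231.1]
ee_rot: [-0.632, 0.775, -0.0, 0.001]
contact_force: [-0.1, 0.0, -0.6]
gripper_width: 0.0
```

```bash
python3 ck.py wrist12;  python3 - <<'E'
from h import *
R=lambda w:(np.array([[.9797,-.2009],[.2009,.9797]])@(np.array(w)-[491,-8.5])+[-45,-90]).round(1)
for n in ['wrist','scene','side']:
    p=arm.get_image(n); save(p,n+'_end')
    for k,z in {'dial_tip':75,'lock_tab':71,'weight':50,'feed_knob_end':94}.items():
        for m in arm.mark_of(k,p)[:1]:
            w=onz(p,m['at'],z); print(n,k,np.round(m['at']),round(m['conf'],2),w[:2].round(1),R(w[:2]))
E
```

```text
[459.65043178 116.30684828 230.55778273] [ 1.04143084 -0.84012547 -0.39288397] 15.05 yaw 258.31907164037375 axis in tool 115.87505499714027 -55.96888810299763
wrist dial_tip [201.   6.] 0.93 [513.2 -43.7] [ -16.2 -120. ]
wrist lock_tab [247. 199.] 0.97 [521.8  99.1] [-36.5  21.6]
wrist weight [195. 141.] 0.97 [559.5  43.4] [ 11.6 -25.4]
scene dial_tip [309. 186.] 0.77 [508.5 -36.9] [ -22.1 -114.3]
scene lock_tab [330. 214.] 0.65 [520.   89.6] [-36.3  11.9]
scene weight [270. 184.] 0.54 [ 585.1 -130.9] [  71.8 -191. ]
scene feed_knob_end [317. 233.] 0.7 [597.5 148.8] [27.7 85.5]
side dial_tip [347. 186.] 0.8 [506.2 -54. ] [ -21.  -131.5]
side lock_tab [309. 216.] 0.47 [523.8 104.1] [-35.5  26.9]
side weight [314. 203.] 0.68 [558.2  35.6] [ 12.  -33.3]
side feed_knob_end [288. 234.] 0.55 [514.4 205. ] [-64.9 123.9]
```

View pics/wrist12b.png

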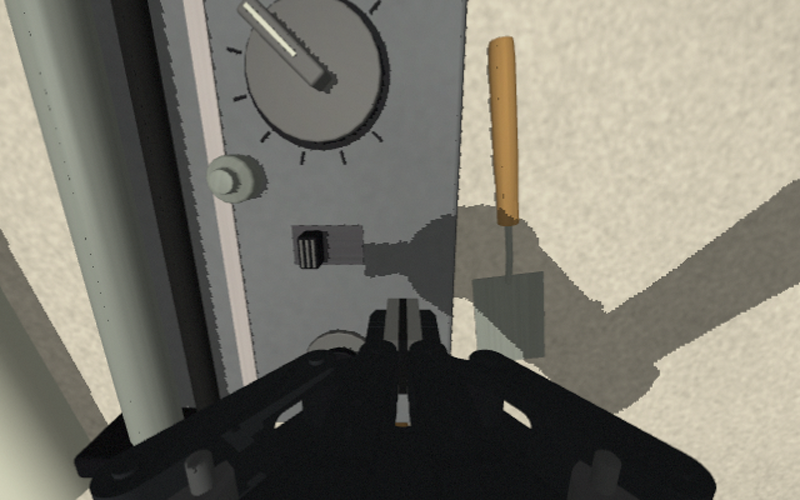

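```bash
python3 - <<'E'
from h import *
im=cv2.imread('pics/wrist_end.png')[165:230,220:310]; cv2.imwrite('pics/lock_end.png',cv2.resize(im,None,fx=8,fy=8,interpolation=cv2.INTER_CUBIC))
im=cv2.imread('pics/side_end.png')[130:310,200:440]; cv2.imwrite('pics/side_endc.png',cv2.resize(im,None,fx=3.3,fy=3.3,interpolation=cv2.INTER_CUBIC))
E
```

```text
(no output)
```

View pics/lock_end.png

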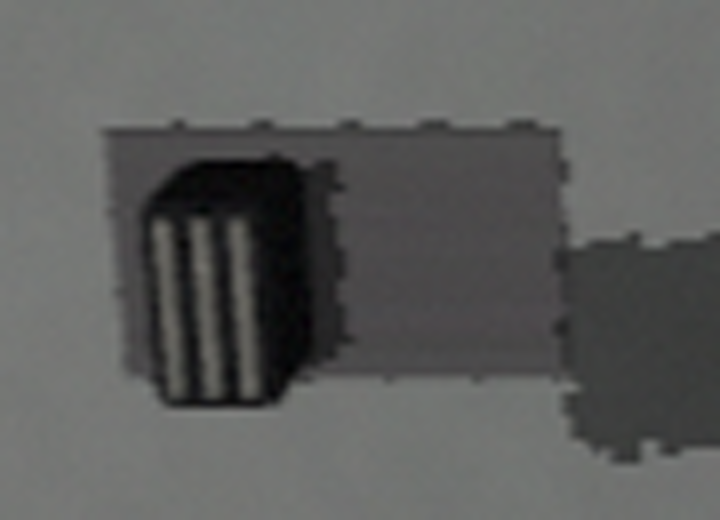

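View pics/side_endc.png

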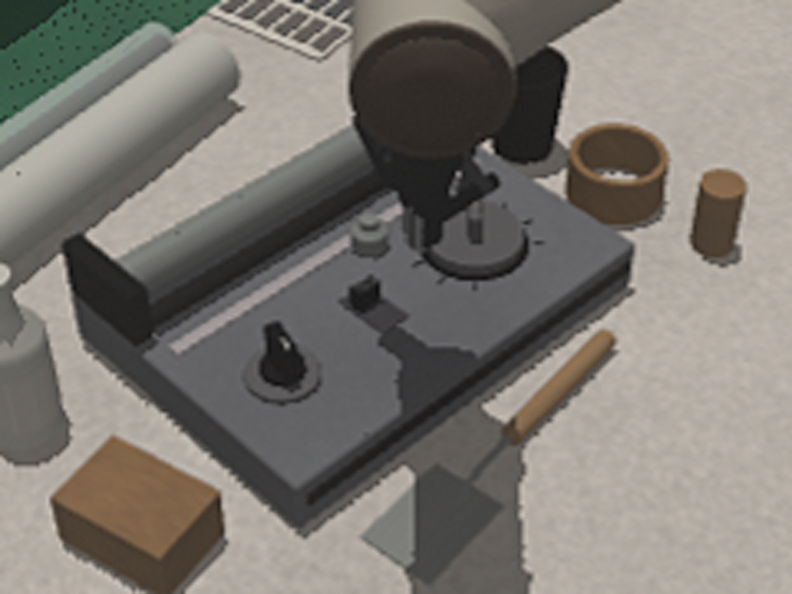

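```bash
python3 - <<'E'
from h import *
p=arm.get_image('wrist')
Rc=lambda w:(np.array([[.9797,-.2009],[.2009,.9797]])@(np.array(w)[:2]-[491,-8.5])+[-45,-90]).round(1)
g=lambda u,v:(220+(u-4)/8,165+(v-4)/8)
print('tab',[Rc(onz(p,g(*t),71)) for t in [(148,213),(262,213),(277,403),(165,403)]])
print('slot',[Rc(onz(p,g(*t),50)) for t in [(105,130),(562,130),(562,375),(128,373)]])
p1=np.load('p1.npy',allow_pickle=True).item(); g=lambda u,v:(340+(u-3)/6,180+(v-3)/6)
print('tab0',[Rc(onz(p1,g(*t),71)) for t in [(240,205),(335,262),(300,310),(205,248)]])
print('slot0',[Rc(onz(p1,g(*t),50)) for t in [(242,115),(360,190),(212,383),(100,312)]])
print(arm.read_state()['clock'])
E
```

```text
tab [array([-29.3,  14.6]), array([-41.5,  14.6]), array([-41.5,  36.1]), array([-29.3,  36.1])]
slot [array([-18.8,  10.4]), array([-71.3,  10.5]), array([-70.3,  40.3]), array([-18.7,  40. ])]
tab0 [array([-58.5,  13.5]), array([-58.9,  35.9]), array([-47.1,  36.2]), array([-47.7,  13. ])]
slot0 [array([-70.4,  10.5]), array([-70.4,  40.2]), array([-19. ,  39.9]), array([-19.7,  10.7])]
15.85
```

The tab is now centred at cutter x -35.4. The slot's centre is -45, so full lock is at about -35, and the tab started at -53. The pointer is still on tick #6, and the weight and knob have not moved. The arm is clear, so I'm handing in.

```bash
python3 -c "
from bench import arm
s=arm.read_state(); print(s['contact_force'],s['position']); print(arm.job_done())"
```

```text
[ 0.39311555  0.0275207  -0.11848561] [459.3480262  116.33698393 230.97366273]
the job is handed in; nothing more can be done
None
```

I moved the dial pointer four clicks clockwise and pushed the lock slide to its stop. The job is handed in at about 16 s of the 51 s allowed, with no verdict reported.

- **Dial:** I pushed the fin round from outside with the shut fingertips, from tick #2 to tick #6. A picture taken after the fingers had backed off showed the pointer on tick #6. By eye, it looked the same in the final pictures.
- **Slide:** I pushed the tab from behind towards the rollers until the force rose to about 16 N along x (11 N upward) with almost no further motion. The tab moved about 17.6 mm in the wrist images. It now stands at about 19.6 mm of its 20 mm travel, taking full lock as 10 mm past the middle of the slot. The required minimum is 16.5 mm.
- **Surroundings:** The arm ended clear, about 100 mm above its pushing height, with the force reading near zero. The weight and feed knob looked unmoved, and so did the other things in view.

**Checks that disagreed:**
- **Network marks:** In the last scene view, the marks for the weight and the knob were clearly wrong. The wrist and side views put the weight where it had been, and the side view did the same for the knob.
- **Pointer angle:** The networks' pointer-tip positions gave angles up to about 20° off, so I relied on the tick marks in the picture.

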